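# Snap the sleeve onto the flask stand

## Task

Put the flask stand together: take the metal sleeve that has a round hole in its wall (not the plain one, which stays where it stands), turn its hole to the side of the stand's spring button and slide it down over the post by hand, its flared mouth pressing the button in, until it sits fully down on the base and the button pops out through the hole. Do not just drop it on; let go of it at the end.

Things in the scene. Friction and masses are not known exactly. Their poses are not given: they have to be found in the camera images.
- hole_sleeve: Sleeve to fit: loose aluminium tube, black inside, upright, 135 mm tall, 0.15 kg. Outside 48 mm, bore 40 mm; the lowest 18 mm flare to a 58 mm bore, 67 mm outside. One round 23 mm hole through the wall on its own -x side, centre 55 mm above the foot. Grip 75 to 135 mm above the foot, best across its own y (50 N). Origin: centre of its foot; z up.
- plain_sleeve: A bystander to leave in place: a loose tube like hole_sleeve in size, shape and metal, but without any hole in its wall. Origin: centre of its foot; z up.
- stand: Fixed stand: grey round base 110 mm across, 16 mm high (its top is the sleeve's seat); upright steel post 36 mm thick, top 111 mm above the bench, its last 14 mm a cone to 14 mm. Button on its own -x side, 71 mm above the bench. Origin: base centre on the bench; z up. Fully home the sleeve's origin is 16 mm above this one, with equal yaw (10 degrees off still lets the button out).
- stand_button (a joint): Steel snap button in the post, a round-nosed pin 12 mm in diameter sliding straight in. 0 = fully out, nose 10 mm proud of the post; 0.010 m = flush. A light spring (1 N at rest, 4 N flush) drives it out. The sleeve's flared mouth wedges it in as the sleeve is pushed down with about 3 to 10 N.

How it is judged (in metres and radians):
On the way:
1. the sleeve, held or pushed by the fingers, presses the button in as it comes down over the post (value of joint stand_button above 0.004 m and contact force between hole_sleeve and stand_button above 0.3 N and horizontal distance between hole_sleeve and stand below 0.015 m and contact force between the fingers and hole_sleeve above 0.5 N), for 0.02 s.
At the end, for the whole second after the job is handed in: The sleeve with the hole stands on the stand's base around the post: its foot within 6 mm of the seat height, its axis within 8 mm of the post's, tilted less than 7 degrees, at rest; and the button is out through the hole, pressed in by less than 3 mm (value of joint stand_button below 0.003 m and horizontal distance between hole_sleeve and stand below 0.008 m and z of hole_sleeve in the frame of stand between 0.01 and 0.022 m and angle between hole_sleeve's own z axis and vertical below 0.12 rad and linear speed of hole_sleeve below 0.02 m/s); the robot touches nothing.
It fails at once if the plain sleeve is moved more than 30 mm or knocked over (distance of plain_sleeve from where it was at the start of the episode above 0.03 m or angle between plain_sleeve's own z axis and vertical above 0.5 rad).
It also fails if it takes over 40 s, if anything falls off the work surface, if the arm or the gripper's body presses on something with over 40 N, if the wrist force passes 120 N, or if a joint passes its speed limit or range.

## Robot

A 6-joint arm with a two-finger parallel gripper is mounted at the origin on a cart in front of the work surface, level with it; the furniture and walls round the work are solid. World frame = base frame: x ahead of the robot, y to its left, z up, the work surface at z = 0. Lengths are in mm, angles in rad, forces in N, time in s.
With the tool pointing down it reaches from about 350 to 975 mm from the base axis. Payload 7.1 kg.
Tool frame: the origin (TCP) lies between the finger pads; the fingertips stand 19 mm ahead of it and the grasp point (between the pads) is the TCP (ctrl.tcp_to_tips is the distance from the TCP to the fingertips, in mm); z points along the fingers, y is the line along which they close (so a half turn about z gives the same grasp; the last joint's range is limited). The gripper opens to 88 mm and grips with 3 to 60 N. Pads are 20 mm wide; open, the fingers measure 115 mm over their backs; the gripper's body (75 mm by 178 mm) begins 61 mm behind the grasp point.
Start: joints at [-1.36, 0.423, 1.63, -0, 1.089, -0.019], TCP at [142.384, -608.549, 241.675] pointing down, gripper open.
Joint ranges: [-3, 3], [-0.9, 2.11], [0.09, 2.58], [-1.31, 4.45], [0.11, 2.69], [-2.54, 2.54]. Speed limits (rad/s): [2.39, 2.39, 3.01, 3.14, 3.14, 3.14].

## Interface

Orientations are given as a rotation vector (axis times angle).
In Python, from workcell import status, optics, ctrl gives the robot as it stands. The module is installed in compiled form; this text tells all that it offers.
- The arm moves only by the shell command python3 -m inch 'ROWS'. ROWS is JSON, a list that holds one entry, the list of rows, each a list of 7 numbers: the shift along the tool's x, y, z in mm, then the turn, a rotation vector about the tool's x, y, z in rad, then the opening in per cent of the stroke, from 0 (shut) to 100 (fully open). A call has 1 to 20 rows; each row is the pose to reach, as a shift and turn from the pose commanded when the call began, along the tool's axes at that moment; what a row does not reach only later rows make up. A row lasts 1/10 s, in which the tool goes at most 50 mm and 8.59 degrees, less where a joint would pass 70% of its speed; a pose out of reach is approached as far as the arm can. A call with a gripper value outside its range is refused whole. The fingers move at their own pace and stop on an object; the grip force is fixed at half the most. Time passes only in rows, so rows that repeat a pose let the fingers close. It gives the time, the measured TCP pose, the force, the opening and the grip force at its end, in the units of the state.
- status.get_obs(): the state, without advancing time (a new reading comes with each control period).
- optics.get_image(name): name is "scene" or "top"; returns a dict with "frame" (480x640x3 uint8, red, green, blue), "fx", "fy", "cx", "cy" (pixels), "rvec" (rotation vector, rad) and "tvec" (3), from world to camera coordinates, as OpenCV has them. Camera axes: x right, y down, z forward; pixel columns grow to the right and rows downward; lengths in mm; the calibration is good to about 2 mm. A picture is of the moment at which its call begins. There is no depth.
- ctrl.close_job(): hands the job in; it is judged then, once.
The state is a dict: "t": time; "qpos": joint angles; "qvel": joint speeds; "joint_torque": joint torques, N m; "ee_pos": TCP position; "orientation": TCP orientation; "ft_force": force on the tool from outside, world axes, zero at the start; "moment": the same for the moment, N m; "width": finger opening in mm; "grasp_force": force on a finger pad.
Only numpy, scipy, OpenCV 4.12 (cv2) and the standard library are available. Lean on these libraries where they do the work, as an engineer would, in place of code of your own. Each camera call takes 0.05 s, during which the arm holds its last target. There are 200 camera calls.

## Working session

There is one attempt and no reset: what is moved stays moved. The work goes in short steps, Python scripts to look and compute and a shell command to move; the robot and the scene stay as the last step left them, time stands still between calls to the robot, and variables do not carry over. Pictures are saved under pics/ and viewed, at most 10 in all, crops included, and the job is handed in when it is done.

```bash
mkdir -p pics
python3 - <<'E'
from workcell import status, optics, ctrl
import cv2
for n in ("scene","top"):
    d=optics.get_image(n); cv2.imwrite(f"pics/{n}0.png",d["frame"][:,:,::-1])
    print(n,d["fx"],d["fy"],d["cx"],d["cy"],d["rvec"],d["tvec"])
o=status.get_obs(); print(o)
E
```

```text
scene 435.6218152869436 435.6218152869436 316.74678578663367 236.0244397819685 [ 0.52984863 -2.53368327  1.37169873] [441.98411257 174.7380142  721.38501563]
top 525.1518064841042 525.1518064841042 321.1952336854086 236.70138958157315 [ 2.14397325 -2.11585198  0.2142079 ] [ -8.38024026 465.04172026 972.43070473]
{'t': 0.1, 'qpos': array([-1.35996754e+00,  4.23788064e-01,  1.63059734e+00, -3.58867429e-06,
        1.08857109e+00, -1.89870945e-02]), 'qvel': array([ 0.00208856, -0.00114587, -0.00254805,  0.00112155,  0.0012295 ,
        0.00014011]), 'joint_torque': array([ 4.07977295e-04, -5.45608485e+01, -2.74325877e+01,  6.45504682e-02,
        1.87565287e-02, -4.13737166e-05]), 'ee_pos': array([ 142.30877067, -608.10637067,  240.97101705]), 'orientation': array([-3.11952630e+00, -3.60047027e-01,  2.10056869e-04]), 'ft_force': array([ 0.76645476,  0.5775834 , -0.61279644]), 'moment': array([0.00684683, 0.02972508, 0.01909429]), 'grasp_force': 0.0, 'width': 87.92158692388182}
```

View pics/scene0.png

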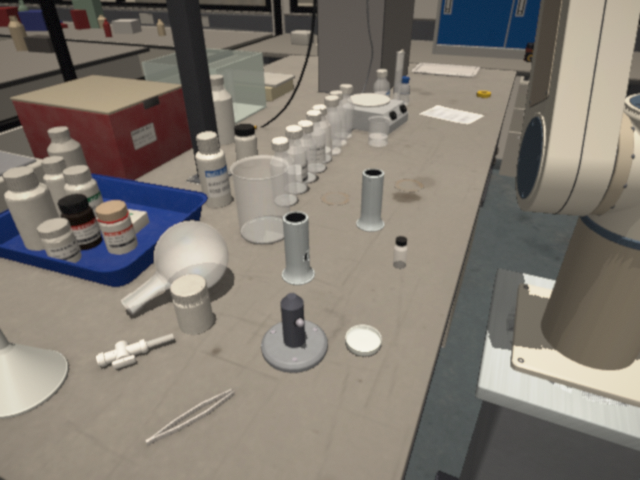

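View pics/top0.png

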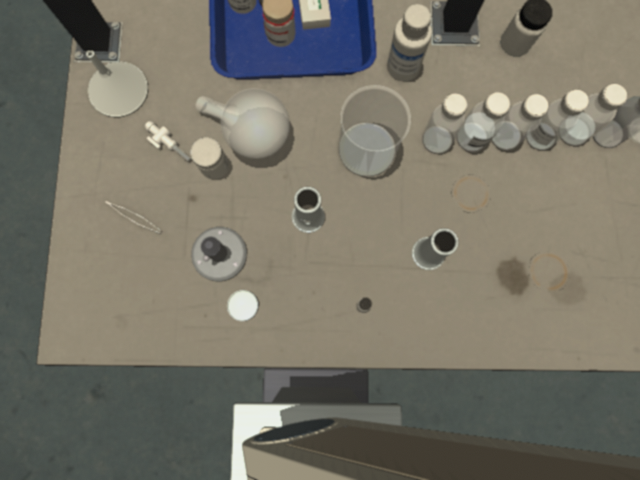

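The scene view shows the sleeve with a hole at about (297,247), its hole at (306,258). The other sleeve at (371,200) shows no hole, and the stand is at (294,343) with its button at (300,322). In the top view, the sleeves are at (308,210) and (435,247), and the stand is at (218,254). I'll zoom in next.

```bash
cat > h.py <<'E'
import numpy as np, cv2
from workcell import status, optics, ctrl
def cam(d):
    K=np.array([[d["fx"],0,d["cx"]],[0,d["fy"],d["cy"]],[0,0,1]]); return K,np.array(d["rvec"],float),np.array(d["tvec"],float)
def proj(d,P):
    K,r,t=cam(d); return cv2.projectPoints(np.array(P,float).reshape(-1,3),r,t,K,None)[0].reshape(-1,2)
def back(d,uv,z):
    K,r,t=cam(d); R=cv2.Rodrigues(r)[0]; c=-R.T@t
    v=R.T@np.linalg.inv(K)@np.array([*uv,1.]); return c+v*(z-c[2])/v[2]
def circ(x,y,z,r,n=60):
    a=np.linspace(0,2*np.pi,n); return np.c_[x+r*np.cos(a),y+r*np.sin(a),0*a+z]
E
python3 - <<'E'
from h import *
s=cv2.imread("pics/scene0.png"); t=cv2.imread("pics/top0.png")
def crop(i,x,y,w=100,h=75): return cv2.resize(i[y:y+h,x:x+w],None,fx=4,fy=4,interpolation=cv2.INTER_CUBIC)
a=np.vstack([np.hstack([crop(s,250,210),crop(s,245,290,100,75)]),np.hstack([crop(t,260,170),crop(t,170,215)])])
cv2.imwrite("pics/c0.png",a)
d=optics.get_image("top")
for n,uv,z in [("hs top",(307,199),135),("hs foot",(308,218),0),("ps top",(444,240),135),("base",(218.5,252),16)]: print(n,back(d,uv,z).round(1))
E
```

```text
hs top [515.8  25.  135. ]
hs foot [511.6  24.5   0. ]
ps top [ 445.1 -217.5  135. ]
base [436.7 199.5  16. ]
```

View pics/c0.png

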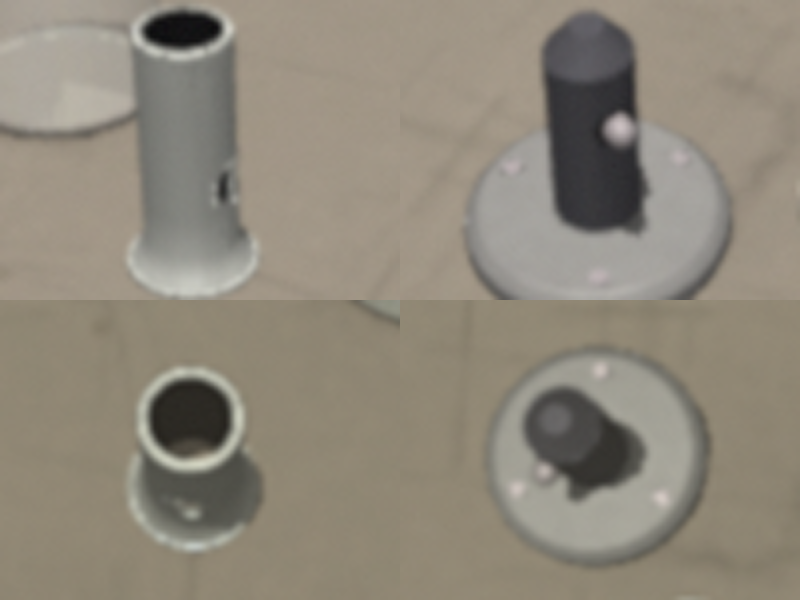

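Crop: sleeve rim centre is at scene (295.8,218.5) and top (307.8,200), with the hole at scene (306.5,256.3). The base centre is at top (219.8,253.5), the cone tip at top (208.8,244.5) and scene (291.8,294.5), and the button at scene (300,321.8) and top (206,257.5).

Run:
```python
from h import *
from scipy.optimize import least_squares as ls
T=optics.get_image("top"); S=optics.get_image("scene")
def pt(p,r,z): x,y,a=p; return [x-r*np.cos(a),y-r*np.sin(a),z]
def fit(obs,x0):
    f=lambda p: np.concatenate([proj(d,pt(p,r,z))[0]-uv for d,uv,r,z in obs])
    return min((ls(f,[*x0,a]) for a in np.arange(-3,3.2,.7)),key=lambda s:s.cost)
st=fit([(T,(219.8,253.5),0,14),(T,(208.8,244.5),0,111),(S,(291.8,294.5),0,111),(S,(300,321.8),25,71),(T,(206,257.5),25,71)],(437,200))
hs=fit([(T,(307.8,200),0,135),(S,(295.8,218.5),0,135),(S,(306.5,256.3),24,55)],(512,25))
for s in(st,hs): print(s.x.round(3),np.degrees(s.x[2]).round(1),s.fun.round(1))
# hole yaw profile
for a in range(-180,180,20):
    p=[*hs.x[:2],np.radians(a)]
    print(a,proj(S,pt(p,24,55))[0].round(1),end=' ')
from scipy.spatial.transform import Rotation as R
o=status.get_obs(); print("\n",R.from_rotvec(o["orientation"]).as_matrix().round(3))
cam=lambda d:-cv2.Rodrigues(d["rvec"])[0].T@d["tvec"]
print(cam(S),cam(T))
```

```text
[436.089 197.488  -0.623] -35.7 [-0.1 -1.   1.4 -0.5 -0.2 -0.1  0.3  1.8 -0.1  0.9]
[ 5.14121e+02  2.42150e+01 -2.35000e-01] -13.5 [-0.4 -0.1 -0.2 -1.2  0.4  0.5]
-180 [286.4 249.8] -160 [285.1 252.2] -140 [285.3 254.7] -120 [287.  256.9] -100 [289.9 258.6] -80 [293.8 259.6] -60 [298.1 259.7] -40 [302.4 259. ] -20 [305.9 257.5] 0 [308.4 255.3] 20 [309.5 252.9] 40 [309.2 250.5] 60 [307.4 248.4] 80 [304.4 246.7] 100 [300.7 245.8] 120 [296.5 245.7] 140 [292.5 246.4] 160 [289.  247.8] 
 [[ 0.974  0.228 -0.   ]
 [ 0.228 -0.974  0.001]
 [ 0.    -0.001 -1.   ]]
[188.14620847 642.9023942  545.48802546] [ 276.69761606   10.75824999 1041.76686204]
```

Sleeve: about (514, 24), yaw about -11°. Stand: (436, 197.5), yaw about -36°. I'm moving above the sleeve with tool yaw 169°, which keeps joint 6 in range for placing.

```bash
python3 -m inch '[[[13,-14,0,0,0,-0.07,100],[40,-42,0,0,0,-0.21,100],[67,-70,0,0,0,-0.36,100],[93,-98,0,0,0,-0.5,100],[120,-126,0,0,0,-0.64,100],[147,-154,0,0,0,-0.79,100],[173,-182,0,0,0,-0.93,100],[200,-210,0,0,0,-1.07,100],[227,-238,0,0,0,-1.22,100],[253,-266,0,0,0,-1.36,100],[280,-294,0,0,0,-1.5,100],[307,-322,0,0,0,-1.65,100],[333,-350,0,0,0,-1.79,100],[360,-378,0,0,0,-1.93,100],[387,-406,0,0,0,-2.08,100],[413,-434,0,0,0,-2.22,100],[440,-462,0,0,0,-2.36,100],[467,-490,0,0,0,-2.5,100],[493,-518,0,0,0,-2.63,100],[506,-531,0,0,0,-2.72,100]]]'
python3 -m inch '[[[0,0,0,0,0,0,100],[0,0,0,0,0,0,100],[0,0,0,0,0,0,100],[0,0,0,0,0,0,100]]]'
python3 - <<'E'
from h import *
from scipy.spatial.transform import Rotation as R
o=status.get_obs();print(o["qpos"].round(2),o["ee_pos"].round(1),R.from_rotvec(o["orientation"]).as_matrix().round(3),o["t"])
s=optics.get_image("scene")["frame"][:,:,::-1];t=optics.get_image("top")["frame"][:,:,::-1]
c=lambda i,x,y:cv2.resize(i[y:y+200,x:x+200],None,fx=2,fy=2)
cv2.imwrite("pics/a1.png",np.hstack([c(s,200,120),c(t,200,120)]))
E
```

```text
t: 2.25
ee_pos: [515.4, 26.2, 241.8]
orientation: [0.29, 3.127, 0.001]
ft_force: [0.2, 0.2, -0.5]
width: 87.8
grasp_force: 0.0
t: 2.65
ee_pos: [513.6, 22.8, 241.7]
orientation: [-0.304, -3.127, 0.0]
ft_force: [1.1, -0.2, 0.2]
width: 87.8
grasp_force: 0.0
[ 0.02  0.26  1.87 -0.    1.01 -1.36] [513.6  22.8 241.7] [[-0.981  0.193 -0.   ]
 [ 0.193  0.981 -0.   ]
 [ 0.    -0.    -1.   ]] 2.65
```

View pics/a1.png

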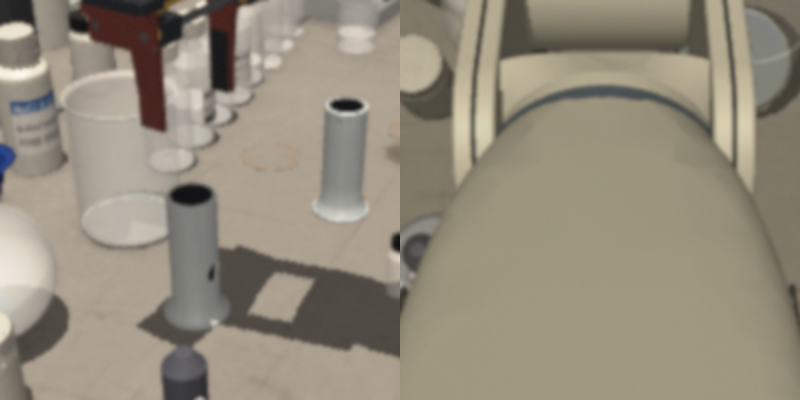

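The fingers straddle the sleeve (rim at crop (192,195)) and nothing is in the way. I'll descend and grip.

```bash
python3 -m inch '[[[0,1,15,0,0,0,100],[0,1,40,0,0,0,100],[0,1,65,0,0,0,100],[0,1,90,0,0,0,100],[0,1,110,0,0,0,100],[0,1,122,0,0,0,100],[0,1,128,0,0,0,100],[0,1,128,0,0,0,100],[0,1,128,0,0,0,60],[0,1,128,0,0,0,50],[0,1,128,0,0,0,40],[0,1,128,0,0,0,30],[0,1,128,0,0,0,30],[0,1,128,0,0,0,30],[0,1,128,0,0,0,30],[0,1,128,0,0,0,30],[0,1,128,0,0,0,30]]]'
```

```text
t: 4.45
ee_pos: [514.5, 24.7, 113.9]
orientation: [0.301, 3.127, 0.0]
ft_force: [-0.0, 0.3, 4.0]
width: 47.9
grasp_force: 30.0
```

```bash
python3 -m inch '[[[0,0,-8,0,0,0,30],[0,0,-30,0,0,0,30],[0,0,-60,0,0,0,30],[0,0,-90,0,0,0,30],[0,0,-120,0,0,0,30],[0,0,-137,0,0,0,30],[5,7,-137,0,0,0.02,30],[15,22,-137,0,0,0.06,30],[30,42,-137,0,0,0.12,30],[45,63,-137,0,0,0.18,30],[60,84,-137,0,0,0.24,30],[75,106,-137,0,0,0.3,30],[90,127,-137,0,0,0.36,30],[102,144,-137,0,0,0.41,30],[108,152,-137,0,0,0.43,30],[110,155,-137,0,0,0.436,30],[110,155,-137,0,0,0.436,30],[110,155,-137,0,0,0.436,30],[110,155,-137,0,0,0.436,30]]]'
python3 - <<'E'
from h import *
o=status.get_obs();print(o["qpos"].round(2),o["ee_pos"].round(1),o["t"])
d=optics.get_image("scene");s=d["frame"][:,:,::-1].copy();cv2.imwrite("pics/s2.png",s)
x,y,z=o["ee_pos"]; f=z-113.9
print(proj(d,[[x,y,f],[x,y,f+135],[436.1,197.5,16],[436.1,197.5,111]]).round(1))
for a in (-56,-46,-36,-26,-16): 
    r=np.radians(a); print(a,proj(d,[[x-24*np.cos(r),y-24*np.sin(r),f+55],[436.1-24*np.cos(r),197.5-24*np.sin(r),71]]).round(1).tolist())
c=s[150:380,220:380]
cv2.imwrite("pics/a2.png",cv2.resize(c,None,fx=2.6,fy=2.6,interpolation=cv2.INTER_CUBIC))
E
```

```text
t: 6.35
ee_pos: [436.1, 197.3, 250.7]
orientation: [0.971, 2.988, -0.0]
ft_force: [0.3, -0.4, -1.0]
width: 48.0
grasp_force: 30.0
[ 0.4   0.19  1.94 -0.    1.01 -0.54] [436.1 197.3 250.7] 6.35
[[290.8 281. ]
 [286.  201. ]
 [294.2 338.8]
 [291.6 294.4]]
-56 [[291.1, 260.5], [294.7, 324.6]]
-46 [[294.0, 260.0], [297.4, 324.1]]
-36 [[296.8, 259.3], [299.9, 323.2]]
-26 [[299.4, 258.2], [302.2, 322.1]]
-16 [[301.6, 256.9], [304.2, 320.7]]
```

View pics/a2.png

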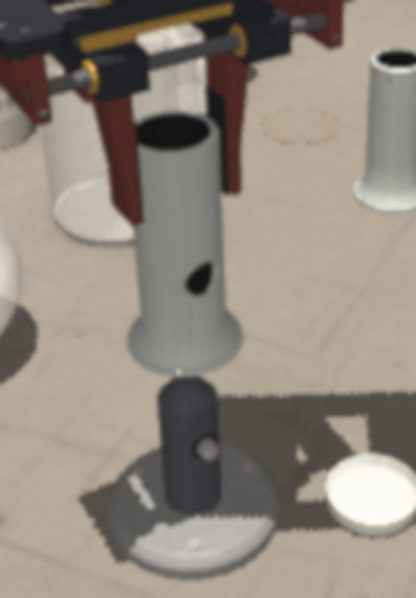

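The held sleeve sits over the post. Its hole is at crop (199,278), scene (296.5,257), and the button is at crop (207,449), scene (299.6,322.7). Both match yaw -36° and the axes line up within about 1 mm. I'll lower it slowly and watch the force.

```bash
python3 -m inch '[[[0,0,8,0,0,0,30],[0,0,18,0,0,0,30],[0,0,28,0,0,0,30],[0,0,36,0,0,0,30],[0,0,41,0,0,0,30],[0,0,46,0,0,0,30],[0,0,50,0,0,0,30],[0,0,52,0,0,0,30],[0,0,52,0,0,0,30],[0,0,52,0,0,0,30]]]'
python3 -m inch '[[[0,0,2,0,0,0,30],[0,0,4,0,0,0,30],[0,0,6,0,0,0,30],[0,0,8,0,0,0,30],[0,0,8,0,0,0,30],[0,0,8,0,0,0,30]]]'
python3 - <<'E'
from h import *
print(status.get_obs()["moment"])
d=optics.get_image("scene");s=d["frame"][:,:,::-1].copy()
cv2.imwrite("pics/a3.png",cv2.resize(s[150:380,220:380],None,fx=2.6,fy=2.6,interpolation=cv2.INTER_CUBIC))
E
```

```text
t: 7.4
ee_pos: [436.0, 197.9, 198.9]
orientation: [0.97, 2.988, 0.0]
ft_force: [-0.5, -0.2, -1.1]
width: 48.0
grasp_force: 30.0
t: 8.0
ee_pos: [436.0, 198.4, 190.6]
orientation: [-0.97, -2.988, -0.002]
ft_force: [-0.8, 5.0, -3.7]
width: 47.4
grasp_force: 30.0
[ 1.34098171 -0.13435686 -0.02825718]
```

View pics/a3.png

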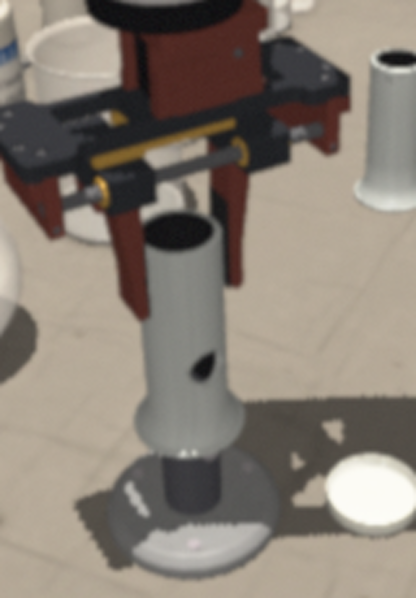

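The mouth is over the cone, with the foot at crop y≈455. There's a 5 N side force in +y, so I'll shift about 1.2 mm that way and keep pushing down.

```bash
python3 -m inch '[[[0.7,1,0,0,0,0,30],[0.7,1,0,0,0,0,30],[0.7,1,2,0,0,0,30],[0.7,1,4,0,0,0,30],[0.7,1,6,0,0,0,30],[0.7,1,6,0,0,0,30]]]'
python3 -m inch '[[[0,0,2,0,0,0,30],[0,0,4,0,0,0,30],[0,0,6,0,0,0,30],[0,0,8,0,0,0,30],[0,0,8,0,0,0,30]]]'
```

```text
t: 8.65
ee_pos: [435.5, 198.8, 184.2]
orientation: [-0.97, -2.987, 0.001]
ft_force: [-0.6, 1.9, -2.5]
width: 47.7
grasp_force: 30.0
t: 9.15
ee_pos: [435.6, 199.1, 176.3]
orientation: [-0.97, -2.987, 0.0]
ft_force: [-2.3, 1.7, -2.2]
width: 47.9
grasp_force: 30.0
```

```bash
python3 -m inch '[[[0,0.3,2,0,0,0,30],[0,0.5,4,0,0,0,30],[0,0.5,6,0,0,0,30],[0,0.5,8,0,0,0,30],[0,0.5,10,0,0,0,30],[0,0.5,12,0,0,0,30],[0,0.5,12,0,0,0,30]]]'
python3 -m inch '[[[0,0,2,0,0,0,30],[0,0,5,0,0,0,30],[0,0,8,0,0,0,30],[0,0,11,0,0,0,30],[0,0,14,0,0,0,30],[0,0,14,0,0,0,30]]]'
```

```text
t: 9.85
ee_pos: [435.8, 199.4, 164.0]
orientation: [-0.97, -2.987, 0.001]
ft_force: [-2.1, 2.7, -4.1]
width: 47.7
grasp_force: 30.0
t: 10.45
ee_pos: [435.8, 199.4, 150.0]
orientation: [-0.97, -2.987, 0.001]
ft_force: [-3.2, 2.9, -4.2]
width: 47.7
grasp_force: 30.0
```

Run:
```python
from h import *
d=optics.get_image("scene");s=d["frame"][:,:,::-1].copy()
o=status.get_obs();x,y,z=o["ee_pos"];f=z-113.9;print(f,o["ft_force"],[((p-[220,150])*2.6).round() for p in proj(d,[[x,y,f],[x,y,f+135],[x-24*.809,y+24*.588,f+55]])])
cv2.imwrite("pics/a4.png",cv2.resize(s[150:380,220:380],None,fx=2.6,fy=2.6,interpolation=cv2.INTER_CUBIC))
```

```text
36.2771823166286 [-3.06557113  2.65552953 -3.50644542] [array([191., 470.]), array([180., 294.]), array([205., 427.])]
```

View pics/a4.png

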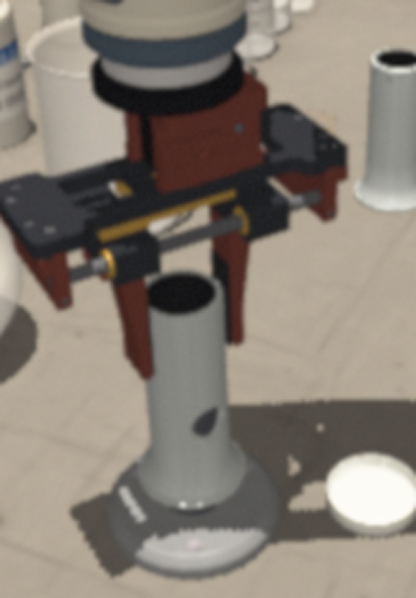

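The sleeve is moving with the fingers: the hole is at crop (205,422), as predicted, and the foot is about 20 mm above the seat. I'll push it home.

```bash
python3 -m inch '[[[0,0,3,0,0,0,30],[0,0,6,0,0,0,30],[0,0,9,0,0,0,30],[0,0,12,0,0,0,30],[0,0,15,0,0,0,30],[0,0,17,0,0,0,30],[0,0,18,0,0,0,30],[0,0,18,0,0,0,30]]]'
python3 -m inch '[[[0,0,0.7,0,0,0,30],[0,0,1.4,0,0,0,30],[0,0,2,0,0,0,30],[0,0,2.5,0,0,0,30],[0,0,2.5,0,0,0,30]]]'
```

```text
t: 11.3
ee_pos: [436.4, 199.5, 132.6]
orientation: [0.97, 2.988, 0.0]
ft_force: [-0.7, 3.1, -2.0]
width: 48.0
grasp_force: 30.0
t: 11.8
ee_pos: [436.4, 199.5, 130.2]
orientation: [0.97, 2.988, 0.0]
ft_force: [-1.1, 1.3, -1.3]
width: 48.0
grasp_force: 30.0
```

```bash
python3 -m inch '[[[0,0,0.5,0,0,0,30],[0,0,1,0,0,0,30],[0,0,1.5,0,0,0,30],[0,0,1.5,0,0,0,30]]]'
python3 - <<'E'
from h import *
d=optics.get_image("scene");s=d["frame"][:,:,::-1].copy()
cv2.imwrite("pics/a5.png",cv2.resize(s[240:380,240:360],None,fx=4,fy=4,interpolation=cv2.INTER_CUBIC))
E
```

```text
t: 12.2
ee_pos: [436.4, 199.5, 129.8]
orientation: [0.97, 2.988, 0.0]
ft_force: [-5.1, -1.8, 14.0]
width: 47.6
grasp_force: 30.0
```

View pics/a5.png

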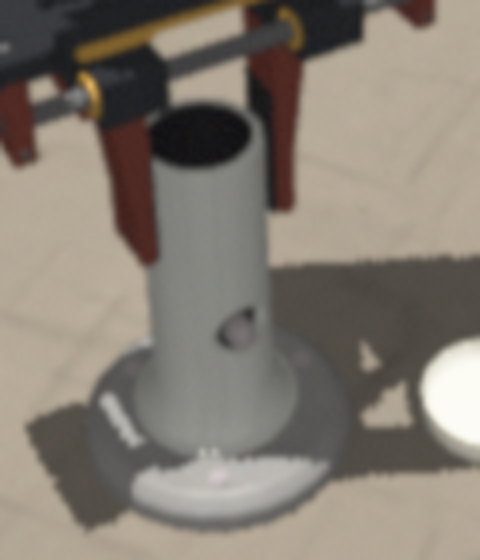

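The sleeve is on the base (14 N seat contact), and the button nose shows in the hole at crop (240,328), scene (300,322). I'll release it and retreat straight up.

```bash
python3 -m inch '[[[0,0,0.5,0,0,0,40],[0,0,0.5,0,0,0,55],[0,0,0.5,0,0,0,75],[0,0,0.5,0,0,0,100],[0,0,0.5,0,0,0,100],[0,0,0.5,0,0,0,100],[0,0,0,0,0,0,100],[0,0,-10,0,0,0,100],[0,0,-30,0,0,0,100],[0,0,-55,0,0,0,100],[0,0,-80,0,0,0,100],[0,0,-100,0,0,0,100],[0,0,-110,0,0,0,100],[0,0,-110,0,0,0,100],[0,0,-110,0,0,0,100]]]'
python3 - <<'E'
from h import *
d=optics.get_image("scene");s=d["frame"][:,:,::-1].copy()
cv2.imwrite("pics/a6.png",cv2.resize(s[240:380,240:360],None,fx=4,fy=4,interpolation=cv2.INTER_CUBIC))
E
```

```text
t: 13.75
ee_pos: [435.9, 199.3, 238.3]
orientation: [-0.97, -2.988, 0.0]
ft_force: [0.3, 0.9, 0.5]
width: 88.3
grasp_force: 0.0
```

View pics/a6.png

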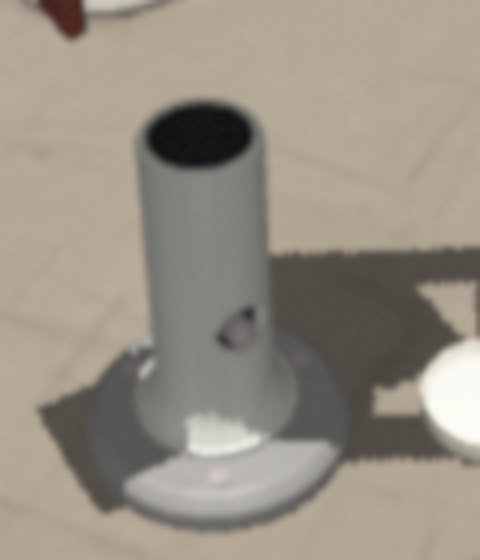

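The sleeve stands upright and seated with the button out in the hole (crop (238,330)), and the gripper is clear.

```bash
python3 -c "
from workcell import ctrl
print(ctrl.close_job())"
```

```text
the job is handed in; nothing more can be done
None
```

The hole sleeve sits fully down on the stand's base with the button out through its hole, the gripper has let go and is clear, and the job is handed in; no verdict came back.

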